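# Press the brass inlays home

## Robot

A 7-joint arm with a two-finger parallel gripper is mounted at the origin on the work surface. World frame = base frame: x ahead of the robot, y to its left, z up, the work surface at z = 0. Lengths are in mm, angles in rad, forces in N, time in s.
With the tool pointing down it reaches from about 400 to 875 mm from the base axis. Payload 4.4 kg.
Tool frame: the origin (TCP) lies midway between the tips of the shut fingers; the grasp point (between the pads) lies 19 mm behind it; z points along the fingers, y is the line along which they close (so a half turn about z gives the same grasp; the last joint's range is limited). The gripper opens to 85 mm and grips with 20 to 120 N. Pads are 22 mm wide; open, the fingers measure 114 mm over their backs; the gripper's body (76 mm by 85 mm) begins 54 mm behind the grasp point. The pads swing forward as they close: fully open they stand 13 mm farther back than shut.
Start: joints at [1.139, 0.628, 0.038, 1.517, -0.027, 0.996, -0.02], TCP at [232.532, -606.998, 195.413] pointing down, gripper open.
Joint ranges: [-3.06, 3.06], [-0.37, 2.12], [-1.25, 1.32], [0.18, 2.47], [-1.1, 4.24], [0.23, 1.98], [-2.94, 2.94]. Speed limits (rad/s): [2.57, 2.57, 3.14, 3.14, 3.14, 3.14, 3.14].

## Interface

Orientations are given as [roll, pitch, yaw] about the fixed x, y, z axes, in that order (R = Rz(yaw) Ry(pitch) Rx(roll)).
In Python, from cell import ctrl gives the robot as it stands.
- The arm moves only by the shell command python3 -m crank 'ROWS' [OPENING]. ROWS is JSON, a list that holds one entry, the list of rows, each a list of 4 numbers: the shift along the tool's x, y, z normalised to -1 to 1, where 1 is 2.5 cm, then the turn about the tool's z normalised to -1 to 1, where 1 is 0.08 rad. In form: [[[dx, dy, dz, turn], ...]]. A call has 1 to 12 rows; each row shifts and turns the commanded pose from where the row before left it, along the tool's axes as they then stand; what a row does not reach is not made up. A row lasts 1/12 s, in which the tool goes at most 41.7 mm and 7.16 degrees, less where a joint would pass 70% of its speed; a pose out of reach is approached as far as the arm can. A call with a number of a shift or a turn outside -1 to 1 is refused whole. A call with a gripper value outside its range is refused whole. OPENING is the closure, from -1 (fully open) to 1 (shut), set as the call begins (- or left out, the last holds). The fingers move at their own pace and stop on an object; the grip force is fixed at half the most. Time passes only in rows, so rows that do not move let the fingers close. It gives the time, the measured TCP pose, the force, the opening and the grip force at its end, in the units of the state.
- ctrl.read_state(): the state, without advancing time (a new reading comes with each control period).
- ctrl.get_image(name): name is "scene" or "top"; returns a dict with "img" (480x640x3 uint8, red, green, blue), "intrinsics" (3x3 intrinsics, pixels), "extrinsics" (4x4, takes a point from camera to world coordinates). Camera axes: x right, y up, looking along -z (the intrinsics and any distortion apply to the point x, -y, -z); pixel columns grow to the right and rows downward; lengths in mm; the calibration is good to about 2 mm. A picture is of the moment at which its call begins. There is no depth.
- ctrl.finish_job(): hands the job in; it is judged then, once.
Trained networks look in the newest picture that a camera, given by its name, has taken for a name from the list of things; names that differ only in an ending like _2 or _b are one class to them, and where a whole thing is asked for, a point or a joint stands for the part that bears it (a point fixed in the world has none). Each returns a list of dicts, best first, with "confidence" (0 to 1); they miss things now and then, are a little off and sometimes report something else, mostly with a low value. They report only what shows in the picture. A call takes as long as a camera call.
- ctrl.find_in(camera, target): "position" ([row, column] in pixels, amid what is visible of it).
- ctrl.trace(camera, target): "mask" (480x640 bool, what is visible of it) and "position" ([row, column] in pixels, amid what is visible of it).
- ctrl.place_of(camera, target): "position" ([row, column] in pixels: a listed point, or the origin of a listed thing).
The state is a dict: "clock": time; "qpos": joint angles; "qd": joint speeds; "tau": joint torques, N m; "eef_pos": TCP position; "tool_rot": TCP orientation; "force": force on the tool from outside, world axes, zero at the start; "torque": the same for the moment, N m; "width": finger opening in mm; "gripper_force": force on a finger pad.
Only numpy, scipy, OpenCV 4.12 (cv2) and the standard library are available. Lean on these libraries where they do the work, as an engineer would, in place of code of your own. Each camera call takes 0.05 s, during which the arm holds its last target. There are 200 camera calls.

## Task

Three brass inlays have been set in fresh glue and still stand a little proud of the green lacquer panel. With the fingertips press each one gently down until it is flush with the panel, the largest first as is usual: the round moon, then the long leaf, and the small square seal last. Only push, never hard and never pulling an inlay up, and leave everything else on the panel and the bench where it lies.

Things in the scene. Friction and masses are not known exactly. Their poses are not given: they have to be found in the camera images.
- panel: green lacquered wooden panel, 300 mm (its x) by 540 mm (its y) and 30 mm thick, lying flat and wedged fast on the bench between low wooden stops. Origin: centre of its underside, on the bench; its top face is 30 mm above that.
- moon_seat: the recess in the panel for the moon; origin at the centre of the recess in the plane of the panel's top face, z up. Fixed, does not move with the inlay.
- moon_top (a point): centre of the upper face of the brass inlay in the shape of a round moon, a disc 80 mm across. All three inlays have the same plain brass face, 8 mm thick with their backing, and only slide straight up and down in their recesses.
- moon (a joint): how far the moon has been pressed down, m: 0 when its face stands 6 mm above flush, 0.006 when it is flush and bottoms in its recess (its face is then 0.4 mm above the panel's top face). It begins between 0 and 0.002, yields to a push of 3 to 4 N (a little more if pushed fast), stays where it is left, and can be drawn out upwards (negative values) if pinched.
- leaf_seat: the recess in the panel for the leaf; origin at the centre of the recess in the plane of the panel's top face, z up. Its x axis runs along the leaf's length. Fixed, does not move with the inlay.
- leaf_top (a point): centre of the upper face of the brass inlay in the shape of a long leaf, 110 mm long, 36 mm wide in the middle and pointed at both ends. All three inlays have the same plain brass face, 8 mm thick with their backing, and only slide straight up and down in their recesses.
- leaf (a joint): how far the leaf has been pressed down, m: 0 when its face stands 6 mm above flush, 0.006 when it is flush and bottoms in its recess (its face is then 0.4 mm above the panel's top face). It begins between 0 and 0.002, yields to a push of 3 to 4 N (a little more if pushed fast), stays where it is left, and can be drawn out upwards (negative values) if pinched.
- seal_seat: the recess in the panel for the seal; origin at the centre of the recess in the plane of the panel's top face, z up. Its x and y axes are parallel to the sides of the square. Fixed, does not move with the inlay.
- seal_top (a point): centre of the upper face of the brass inlay in the shape of a small square seal, 42 x 42 mm. All three inlays have the same plain brass face, 8 mm thick with their backing, and only slide straight up and down in their recesses.
- seal (a joint): how far the seal has been pressed down, m: 0 when its face stands 6 mm above flush, 0.006 when it is flush and bottoms in its recess (its face is then 0.4 mm above the panel's top face). It begins between 0 and 0.002, yields to a push of 3 to 4 N (a little more if pushed fast), stays where it is left, and can be drawn out upwards (negative values) if pinched.
- pot: small screw-top glass jar, 34 mm across, 42 mm tall, standing on the panel between the inlays. Loose; to be left alone. Origin: centre of its underside.
- cork_block: cork sanding block 80 x 45 x 24 mm, lying on the panel along its far edge. Loose; to be left alone. Origin: centre of its underside.
- palette_knife: palette knife 200 mm long, 17 mm thick at its wooden handle, lying on the panel along its near edge. Loose; to be left alone. Origin: its underside, at mid-length.
- bowl: white ceramic bowl 100 mm across, 45 mm tall, on the bench right of the panel. Loose; to be left alone. Origin: centre of its underside.
- tin: metal lacquer tin 74 mm across, 85 mm tall, on the bench right of the panel. Loose; to be left alone. Origin: centre of its underside.
- hammer: small hammer 220 mm long with a wooden handle, lying on the bench left of the panel. Loose; to be left alone. Origin: its underside, at mid-length.
- brush: brush 200 mm long, lying on the bench left of the panel. Loose; to be left alone. Origin: its underside, at mid-length.

How it is judged (in metres and radians):
On the way, in this order (a step that is already met when the one before it is completed fails the run):
1. the moon is pressed flush (within 1.5 mm) while the leaf and the seal still stand proud (value of joint moon above 0.0045 m and value of joint each of leaf, seal below 0.0045 m), for 0.1 s.
2. then the leaf is flush (within 1.5 mm) while the seal still stands proud (value of joint each of moon, leaf above 0.0045 m and value of joint seal below 0.0045 m), for 0.1 s.
3. then the seal is flush (within 1.5 mm) (value of joint each of moon, leaf, seal above 0.0045 m), for 0.1 s.
At the end, for the whole second after the job is handed in: moon, leaf and seal all pressed to within 1.5 mm of flush, and every loose thing within 20 mm of where it began (all of step 3 and distance of each of pot, cork_block, palette_knife, bowl, tin, hammer, brush from where it was at the start of the episode below 0.02 m); the robot touches nothing.
It fails at once if an inlay is pressed harder than 35 N (contact force between any of moon_seat, leaf_seat, seal_seat and anything else above 35 N).
It fails at once if an inlay is pressed with anything but the fingers (over 1 N from the arm or the gripper's body) (contact force between any of moon_seat, leaf_seat, seal_seat and the arm above 1 N).
It fails at once if the fingers press the panel harder than 35 N (contact force between panel and the fingers above 35 N).
It fails at once if an inlay is pulled up more than 2 mm above its highest starting height (value of joint any of moon, leaf, seal below -0.002 m).
It fails at once if a loose thing (jar, block, bowl, tin or tool) is moved more than 20 mm or lifted (distance of any of pot, cork_block, palette_knife, bowl, tin, hammer, brush from where it was at the start of the episode above 0.02 m).
It also fails if it takes over 48 s, if anything falls off the work surface, if the arm or the gripper's body presses on something with over 40 N, if the wrist force passes 120 N, or if a joint passes its speed limit or range.

## Working session

There is one attempt and no reset: what is moved stays moved. The work goes in short steps, Python scripts to look and compute and a shell command to move; the robot and the scene stay as the last step left them, time stands still between calls to the robot, and variables do not carry over. Pictures are saved under pics/ and viewed, at most 10 in all, crops included, and the job is handed in when it is done.

```bash
mkdir -p pics; cat > h.py <<'E'
import numpy as np, cv2
from cell import ctrl
def ray(cam,px,im):
    K=np.array(im["intrinsics"]);E=np.array(im["extrinsics"])
    r,c=px
    d=np.linalg.inv(K)@[c,r,1]; d=np.array([d[0],-d[1],-d[2]])
    return E[:3,3],E[:3,:3]@d
def onz(cam,px,im,z):
    o,d=ray(cam,px,im); return o+d*(z-o[2])/d[2]
def tri(r1,r2):
    A=[];b=[]
    M=np.zeros((3,3));v=np.zeros(3)
    for o,d in (r1,r2):
        d=d/np.linalg.norm(d);P=np.eye(3)-np.outer(d,d);M+=P;v+=P@o
    p=np.linalg.solve(M,v)
    return p
E
python3 - <<'E'
from h import *
im={}
for c in("scene","top"):
    im[c]=ctrl.get_image(c);cv2.imwrite(f"pics/{c}.png",im[c]["img"][:,:,::-1])
    print([k for k in im[c]],np.round(im[c]["extrinsics"],2).tolist())
for n in["moon_top","leaf_top","seal_top","pot","cork_block","palette_knife","panel","bowl","tin","hammer","brush"]:
    R=[]
    for c in("scene","top"):
        l=ctrl.place_of(c,n)
        if l:
            R.append(ray(c,l[0]["position"],im[c]))
            print(n,c,np.round(l[0]["position"],1),round(l[0]["confidence"],2),np.round(onz(c,l[0]["position"],im[c],35 if "_top" in n else 30),1),len(l))
    if len(R)==2: print("  tri",np.round(tri(*R),1))
s=ctrl.read_state();print(s)
E
```

```text
['img', 'intrinsics', 'extrinsics'] [[-0.6, -0.45, 0.66, 1272.95], [0.8, -0.34, 0.5, 571.54], [-0.0, 0.82, 0.57, 650.92], [0.0, 0.0, 0.0, 1.0]]
['img', 'intrinsics', 'extrinsics'] [[-0.02, 0.99, -0.17, 349.97], [-1.0, -0.02, -0.01, 21.76], [-0.02, 0.17, 0.99, 1380.52], [0.0, 0.0, 0.0, 1.0]]
moon_top scene [249.  386.3] 0.62 [514.8 199.2  35. ] 2
moon_top top [270.6 245.9] 0.79 [519.2 198.6  35. ] 1
  tri [518.3 199.5  37.3]
leaf_top top [249.  394.2] 0.94 [ 561.3 -136.4   35. ] 1
seal_top scene [229.9 319.8] 0.78 [543.3  36.6  35. ] 3
seal_top top [268.1 322.5] 0.74 [521.3  26.1  35. ] 1
  tri [524.2  24.7  19.6]
pot scene [243.9 347.3] 0.77 [545.1 115.8  30. ] 2
pot top [261.  281.5] 0.7 [540.  118.6  30. ] 1
  tri [541.6 116.6  28.1]
cork_block scene [280.7 350.9] 0.77 [647.4 192.9  30. ] 1
cork_block top [214.2 248. ] 0.79 [650.1 194.6  30. ] 1
  tri [649.6 194.3  32.2]
palette_knife scene [199.3 315.4] 0.85 [429.5 -62.   30. ] 2
palette_knife top [310.6 359.3] 0.87 [424.9 -53.9  30. ] 1
  tri [427.5 -57.7  30.1]
panel scene [241.9 316.4] 0.93 [581.3  55.1  30. ] 2
panel top [259.
[... 593 characters left out ...]
 393.3   2.7]
{'clock': 1.2, 'qpos': array([ 1.13925316,  0.62838082,  0.03849586,  1.51744   , -0.02695741,
        0.99633856, -0.01997369]), 'qd': array([-0.00223354, -0.00019949,  0.0020223 , -0.00041561,  0.00099153,
        0.00079197,  0.00063756]), 'tau': array([ 3.59173282e-04, -5.63285565e+01,  1.22610334e+00, -1.93782467e+01,
        1.10310971e-02,  1.85690500e-03, -1.50570611e-05]), 'eef_pos': array([ 232.47536544, -606.98195115,  195.41296906]), 'tool_rot': array([-3.14154401e+00, -2.32570161e-06,  3.65770048e-01]), 'force': array([-0.7932605 , -0.76015302,  0.39821554]), 'torque': array([-0.00551832, -0.02457098, -0.03144956]), 'gripper_force': 0.0, 'width': 85.19770382601466}
```

View pics/top.png

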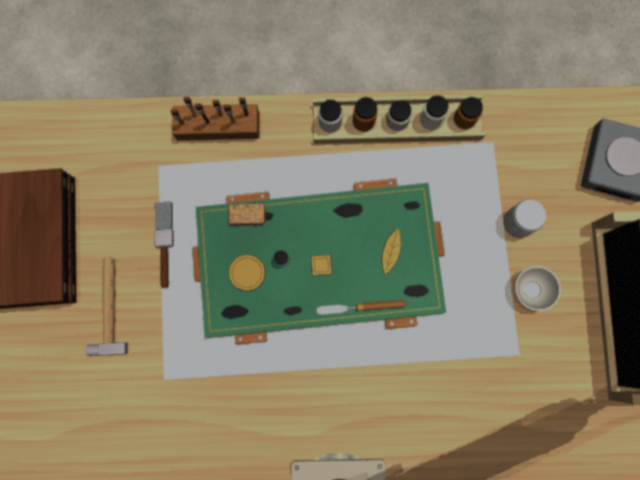

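View pics/scene.png

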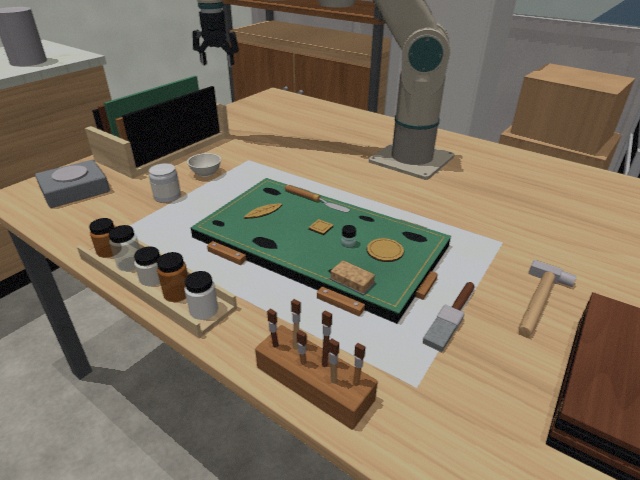

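The top view shows the moon at about (272,247), pot (258,281), seal (265,321) and leaf (251,392, tilted). The scene view shows the moon at (250,385), seal (227,320) and leaf (211,263). The networks agree with this except for slight offsets, so I'll refine with masks.

```bash
python3 - <<'E'
from h import *
im={c:ctrl.get_image(c) for c in("scene","top")}
for n in["moon","leaf","seal"]:
    R=[]
    for c in("scene","top"):
        for l in ctrl.trace(c,n)[:2]:
            m=l["mask"].astype(np.uint8);M=cv2.moments(m,True)
            if M["m00"]<5: continue
            p=(M["m01"]/M["m00"],M["m10"]/M["m00"])
            print(n,c,np.round(p,1),round(l["confidence"],2),M["m00"],np.round(onz(c,p,im[c],35),1))
            if l["confidence"]>.5:R.append(ray(c,p,im[c]))
            if n!="moon" and c=="top":
                pts=np.array([onz(c,(r,q),im[c],35)[:2] for r,q in np.argwhere(m)],np.float32);print("  rect",cv2.minAreaRect(pts))
    if len(R)==2: print("  tri",np.round(tri(*R),1))
E
```

```text
moon scene [249.3 385.1] 0.86 628.0 [517.3 197.7  35. ]
moon top [272.3 246.6] 0.89 997.0 [515.3 197.1  35. ]
  tri [515.6 197.1  33.7]
leaf top [251.6 390.9] 0.97 502.0 [ 555.6 -128.8   35. ]
  rect ((555.956298828125, -128.2888641357422), (34.7294807434082, 98.48790740966797), 69.5464096069336)
seal scene [226.3 320.9] 0.77 213.0 [529.4  29.7  35. ]
seal top [264.4 320.9] 0.55 295.0 [529.8  29.5  35. ]
  rect ((530.699462890625, 29.29055404663086), (40.49470520019531, 40.84373474121094), 88.83007049560547)
  tri [529.7  29.7  35.1]
```

```bash
python3 -m crank '[[[0,0,0,-1],[0,0,0,-1],[0,0,0,-1],[0,0,0,-1],[0,0,0,-1],[0,0,0,-1],[0,0,0,-1],[0,0,0,-1],[0,0,0,-1],[0,0,0,-1],[0,0,0,-1],[0,0,0,-1]]]' 1
```

```text
clock: 2.6
eef_pos: [232.4, -607.1, 195.4]
tool_rot: [-3.142, 0.0, 1.33]
force: [-0.8, -0.4, -0.1]
width: -0.1
gripper_force: 0.0
```

```bash
python3 -m crank '[[[0,0,0,-1],[0,0,0,-1],[0,0,0,-1],[0.7,0.7,0,0],[0.7,0.7,0,0],[0.7,0.7,0,0],[0.7,0.7,0,0],[0.7,0.7,0,0],[0.7,0.7,0,0],[0.7,0.7,0,0],[0.7,0.7,0,0],[0.7,0.7,0,0]]]'
python3 -m crank '[[[0.8,0.4,0,0],[0.8,0.4,0,0],[0.8,0.4,0,0],[0.8,0.4,0,0],[0.8,0.4,0,0],[0.8,0.4,0,0],[0.8,0.4,0,0],[0.8,0.4,0,0],[0.8,0.4,0,0],[0.8,0.4,0,0],[0.8,0.4,0,0],[0.8,0.4,0,0]]]'
```

```text
clock: 3.6
eef_pos: [391.5, -449.5, 195.5]
tool_rot: [3.142, 0.0, 1.566]
force: [0.2, -0.5, -0.1]
width: -0.1
gripper_force: 0.0
clock: 4.6
eef_pos: [512.5, -210.0, 195.6]
tool_rot: [3.141, 0.0, 1.566]
force: [-0.5, -0.1, 0.3]
width: -0.2
gripper_force: 0.0
```

```bash
python3 -m crank '[[[1,0,0,0],[1,0,0,0],[1,0,0,0],[1,0,0,0],[1,0,0,0],[1,0,0,0],[1,0,0,0],[1,0,0,0],[1,0,0,0],[1,0,0,0],[1,0,0,0],[1,0,0,0]]]'
python3 -m crank '[[[1,0,0,0],[1,0,0,0],[1,0,0.2,0],[1,0,0.5,0],[0.3,0.07,0.8,0],[0,0,1,0],[0,0,1,0],[0,0,1,0],[0,0,0.7,0],[0,0,0.3,0],[0,0,0,0],[0,0,0,0]]]'
```

```text
clock: 5.6
eef_pos: [513.6, 90.2, 195.6]
tool_rot: [3.141, 0.0, 1.566]
force: [-0.8, -0.9, -0.1]
width: -0.1
gripper_force: 0.0
clock: 6.6
eef_pos: [516.2, 196.8, 58.3]
tool_rot: [3.141, -0.0, 1.566]
force: [0.4, 0.0, 0.7]
width: 0.1
gripper_force: 0.0
```

```bash
python3 -m crank '[[[0,0,0.3,0],[0,0,0.3,0],[0,0,0.12,0],[0,0,0.04,0],[0,0,0.04,0],[0,0,0.04,0],[0,0,0.04,0],[0,0,0,0]]]'
```

```text
clock: 7.27
eef_pos: [515.9, 196.6, 35.9]
tool_rot: [3.142, -0.0, 1.566]
force: [0.3, -0.1, -0.5]
width: -0.1
gripper_force: 0.0
```

```bash
python3 -m crank '[[[0,0,0.04,0],[0,0,0.04,0],[0,0,0.04,0],[0,0,0,0]]]'
```

```text
clock: 7.6
eef_pos: [515.7, 196.5, 32.8]
tool_rot: [-3.141, 0.0, 1.566]
force: [-0.3, -0.4, -0.5]
width: -0.2
gripper_force: 0.0
```

```bash
python3 -m crank '[[[0,0,0.04,0],[0,0,0.02,0],[0,0,0,0]]]'
```

```text
clock: 7.85
eef_pos: [515.8, 196.5, 31.3]
tool_rot: [-3.141, 0.0, 1.566]
force: [0.1, -0.1, -0.2]
width: -0.2
gripper_force: 0.0
```

```bash
python3 -m crank '[[[0,0,0.04,0],[0,0,0,0]]]'; python3 - <<'E'
from h import *
im=ctrl.get_image("scene")["img"][190:300,320:450,::-1]
cv2.imwrite("pics/m1.png",cv2.resize(im,None,fx=5,fy=5,interpolation=cv2.INTER_CUBIC))
E
```

```text
clock: 8.02
eef_pos: [515.8, 196.6, 30.3]
tool_rot: [-3.142, 0.0, 1.566]
force: [-1.2, -0.3, 0.2]
width: -0.0
gripper_force: 0.0
```

View pics/m1.png

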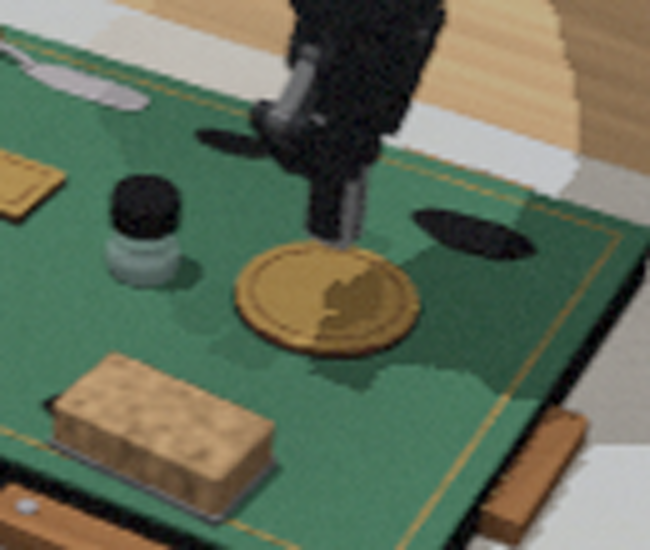

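The fingertips end at about (239,386) in the scene view, with their shadow apart from them. So they float above the moon, or are off toward the base, even though the reading is z = 30. I'll check this from the top view.

```bash
python3 - <<'E'
from h import *
s=ctrl.read_state()
def proj(p,im):
    K=np.array(im["intrinsics"]);E=np.linalg.inv(np.array(im["extrinsics"]));q=E[:3,:3]@p+E[:3,3];q=K@[q[0],-q[1],-q[2]];return np.round([q[1]/q[2],q[0]/q[2]],1)
a=ctrl.get_image("scene");b=ctrl.get_image("top")
for n,im in(("scene",a),("top",b)):
    print(n,proj(s["eef_pos"],im),proj(s["eef_pos"]+[0,0,20],im),proj(s["eef_pos"]+[0,0,30],im),proj(s["eef_pos"]-[40,0,0],im))
im=b["img"][220:330,190:340,::-1]
cv2.imwrite("pics/m2.png",cv2.resize(im,None,fx=5,fy=5,interpolation=cv2.INTER_CUBIC))
E
```

```text
scene [250.5 384.8] [243.2 385.6] [239.5 386. ] [242.1 393.7]
top [272.3 247.1] [271.2 245.9] [270.7 245.3] [290.  247.1]
```

View pics/m2.png

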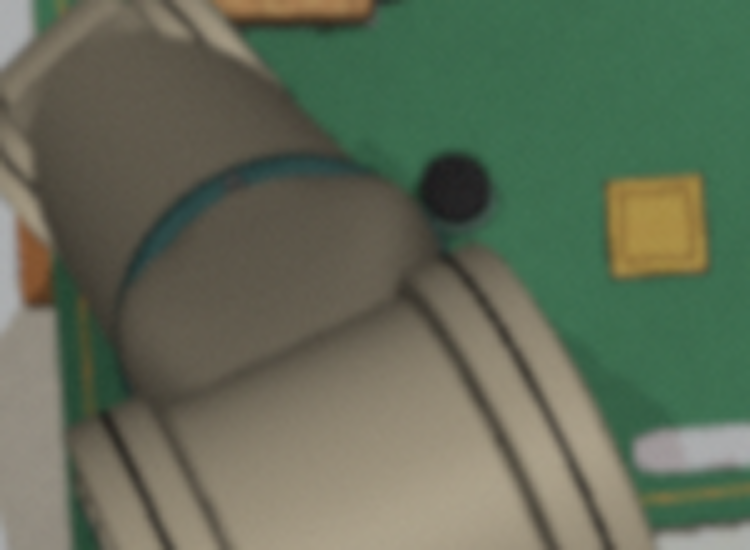

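```bash
python3 - <<'E'
from h import *
a=ctrl.get_image("scene")
K=np.array(a["intrinsics"]);E=np.linalg.inv(np.array(a["extrinsics"]))
def proj(p):
    q=E[:3,:3]@p+E[:3,3];q=K@[q[0],-q[1],-q[2]];return np.round([q[1]/q[2],q[0]/q[2]],1)
y=np.array([np.sin(.366),-np.cos(.366),0])
for dz in(0,13,30,45):
    for s in(-50,0,50): print(dz,s,proj(np.array([232.5,-607,195.4+dz])+s*y))
i0=cv2.imread("pics/scene.png")[0:90,160:280]; i1=a["img"][200:280,330:430,::-1]
i0=cv2.resize(i0,(640,480),interpolation=cv2.INTER_CUBIC)
cv2.imwrite("pics/m3.png",i0)
E
```

```text
0 -50 [ 82.  233.1]
0 0 [ 80.7 219.1]
0 50 [ 79.5 205.3]
13 -50 [ 77.9 232.7]
13 0 [ 76.7 218.6]
13 50 [ 75.5 204.8]
30 -50 [ 72.6 232.2]
30 0 [ 71.4 218. ]
30 50 [ 70.2 204.1]
45 -50 [ 67.8 231.7]
45 0 [ 66.7 217.5]
45 50 [ 65.5 203.5]
```

View pics/m3.png

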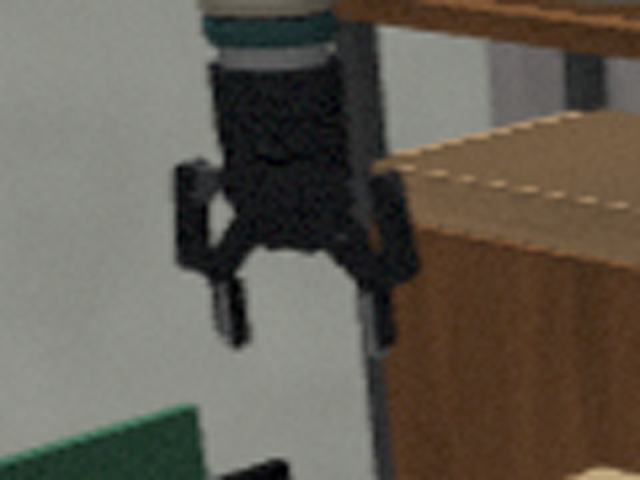

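The open fingertips at the start sat at (65,204) and (66,231). Allowing for the 13 mm swing, that is again about 30 mm above the reported TCP with xy correct, so true tip height is about reading + 30. I'll go on down and let the force reading decide.

```bash
python3 -m crank '[[[0,0,0.16,0],[0,0,0.16,0],[0,0,0.12,0],[0,0,0.08,0],[0,0,0.04,0],[0,0,0,0]]]'
```

```text
clock: 8.72
eef_pos: [515.6, 196.5, 16.0]
tool_rot: [-3.141, 0.0, 1.566]
force: [1.0, 0.4, -0.5]
width: 0.1
gripper_force: 0.0
```

```bash
python3 -m crank '[[[0,0,0.04,0],[0,0,0.04,0],[0,0,0.04,0],[0,0,0,0]]]'
```

```text
clock: 9.05
eef_pos: [515.8, 196.5, 13.3]
tool_rot: [-3.142, 0.0, 1.566]
force: [0.3, -0.1, -0.6]
width: -0.1
gripper_force: 0.0
```

```bash
python3 -m crank '[[[0,0,0.04,0],[0,0,0.04,0],[0,0,0,0]]]'
```

```text
clock: 9.3
eef_pos: [515.8, 196.5, 11.3]
tool_rot: [-3.141, 0.0, 1.566]
force: [0.3, -0.2, 0.2]
width: 0.1
gripper_force: 0.0
```

```bash
python3 -m crank '[[[0,0,0.04,0],[0,0,0.04,0],[0,0,0,0]]]'
```

```text
clock: 9.55
eef_pos: [515.7, 196.5, 9.3]
tool_rot: [-3.141, 0.0, 1.566]
force: [-0.1, 0.1, -1.0]
width: 0.3
gripper_force: 0.0
```

```bash
python3 -m crank '[[[0,0,0.04,0],[0,0,0.04,0]]]'
```

```text
clock: 9.72
eef_pos: [515.9, 196.6, 7.4]
tool_rot: [3.141, -0.0, 1.566]
force: [0.1, -0.4, -0.2]
width: -0.1
gripper_force: 0.0
```

```bash
python3 -m crank '[[[0,0,0.04,0],[0,0,0.04,0]]]'
```

```text
clock: 9.88
eef_pos: [515.8, 196.6, 5.3]
tool_rot: [3.142, 0.0, 1.566]
force: [0.1, -0.6, -0.9]
width: -0.2
gripper_force: 0.0
```

```bash
python3 -m crank '[[[0,0,0.04,0],[0,0,0,0]]]'
```

```text
clock: 10.05
eef_pos: [515.7, 196.5, 4.2]
tool_rot: [-3.141, 0.0, 1.566]
force: [-0.3, -0.5, -0.4]
width: 0.3
gripper_force: 0.0
```

```bash
python3 -m crank '[[[0,0,0.04,0],[0,0,0,0]]]'
```

```text
clock: 10.22
eef_pos: [515.8, 196.6, 3.3]
tool_rot: [-3.142, 0.0, 1.566]
force: [0.3, 0.7, 0.7]
width: 0.0
gripper_force: 0.0
```

```bash
python3 -m crank '[[[0,0,0.04,0],[0,0,0,0]]]'; python3 - <<'E'
from h import *
im=ctrl.get_image("scene")["img"][200:280,340:440,::-1]
cv2.imwrite("pics/m4.png",cv2.resize(im,None,fx=7,fy=7,interpolation=cv2.INTER_CUBIC))
E
```

```text
clock: 10.38
eef_pos: [515.8, 196.6, 2.3]
tool_rot: [-3.141, 0.0, 1.566]
force: [0.4, 0.7, -0.2]
width: -0.3
gripper_force: 0.0
```

View pics/m4.png

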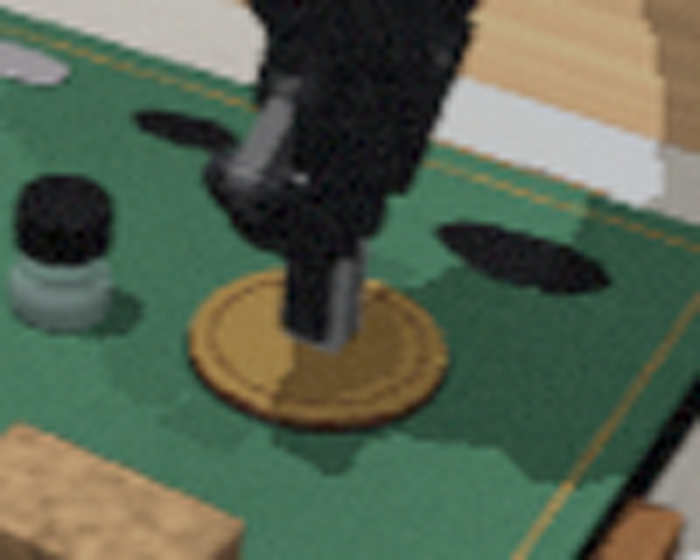

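The fingertips, now at about (249,387), are near the moon's centre but seem still a few mm above it. I'll continue in small steps.

```bash
python3 -m crank '[[[0,0,0.04,0],[0,0,0.04,0],[0,0,0,0]]]'
```

```text
clock: 10.68
eef_pos: [515.7, 196.5, 0.2]
tool_rot: [-3.141, 0.0, 1.566]
force: [-0.1, 0.1, -0.3]
width: 0.0
gripper_force: 0.0
```

```bash
python3 -m crank '[[[0,0,0.04,0],[0,0,0,0]]]'
```

```text
clock: 10.85
eef_pos: [515.9, 196.6, -0.6]
tool_rot: [3.142, -0.0, 1.566]
force: [-0.5, 0.6, -0.8]
width: 0.3
gripper_force: 0.0
```

```bash
python3 -m crank '[[[0,0,0.04,0],[0,0,0,0]]]'
```

```text
clock: 11.02
eef_pos: [515.9, 196.6, -1.6]
tool_rot: [3.142, -0.0, 1.566]
force: [0.5, 0.2, 0.7]
width: 0.1
gripper_force: 0.4
```

```bash
python3 -m crank '[[[0,0,0.04,0],[0,0,0,0]]]'
```

```text
clock: 11.18
eef_pos: [515.9, 196.6, -2.6]
tool_rot: [3.141, -0.0, 1.566]
force: [0.4, -0.6, 1.5]
width: -0.1
gripper_force: 0.8
```

```bash
python3 -m crank '[[[0,0,0.04,0],[0,0,0,0]]]'
```

```text
clock: 11.35
eef_pos: [515.9, 196.6, -3.6]
tool_rot: [3.141, -0.0, 1.566]
force: [-0.8, 0.8, 2.0]
width: -0.5
gripper_force: 0.8
```

```bash
python3 -m crank '[[[0,0,0.04,0],[0,0,0,0]]]'
```

```text
clock: 11.52
eef_pos: [515.9, 196.6, -4.7]
tool_rot: [3.142, -0.0, 1.566]
force: [-0.1, 0.1, 1.3]
width: -0.4
gripper_force: 0.7
```

```bash
python3 -m crank '[[[0,0,0.04,0],[0,0,0,0]]]'
```

```text
clock: 11.68
eef_pos: [515.9, 196.6, -5.5]
tool_rot: [3.141, 0.0, 1.566]
force: [-0.3, -0.5, 3.8]
width: -0.3
gripper_force: 1.9
```

```bash
python3 -m crank '[[[0,0,0.02,0],[0,0,0,0]]]'
```

```text
clock: 11.85
eef_pos: [515.9, 196.6, -5.6]
tool_rot: [3.141, 0.0, 1.566]
force: [-1.9, -0.8, 8.8]
width: -0.1
gripper_force: 4.1
```

```bash
python3 -m crank '[[[0,0,0.02,0],[0,0,0,0]]]'
```

```text
clock: 12.02
eef_pos: [515.9, 196.6, -5.6]
tool_rot: [3.141, 0.0, 1.566]
force: [-1.8, -1.4, 13.5]
width: 0.0
gripper_force: 6.3
```

```bash
python3 -m crank '[[[0,0,-0.3,0],[0,0,-0.8,0],[0,0,-1,0],[0,0,-1,0],[-0.5,0,-0.7,0],[-1,0,0,0],[-1,0,0,0],[-1,0,0,0],[-1,0,0,0],[-1,0.3,0,0],[-1,0.3,0,0],[-1,0.3,0,0]]]'; python3 -m crank '[[[-1,0.3,0,0],[-1,0.3,0,0],[-1,0.17,0,0],[-1,0,0,0],[-1,0,0,0],[-0.5,0,0,0],[0,0,0,1],[0,0,0,1],[0,0,0,1],[0,0,0,1],[0,0,0,0.4],[0,0,0,0]]]'
```

```text
clock: 13.02
eef_pos: [537.4, 7.7, 88.4]
tool_rot: [-3.142, -0.0, 1.566]
force: [1.1, 0.3, 0.0]
width: -0.3
gripper_force: 0.0
clock: 14.02
eef_pos: [555.9, -127.8, 88.4]
tool_rot: [-3.141, -0.0, 1.215]
force: [0.5, 0.2, 0.3]
width: -0.2
gripper_force: 0.0
```

```bash
python3 -m crank '[[[0,0,0.6,0],[0,0,1,0],[0,0,1,0],[0,0,0.5,0],[0,0,0.2,0],[0,0,0.1,0],[0,0,0.04,0],[0,0,0,0],[0,0,0,0]]]'
```

```text
clock: 14.77
eef_pos: [556.8, -128.8, 3.5]
tool_rot: [3.14, -0.0, 1.214]
force: [0.7, 0.1, 0.9]
width: 0.1
gripper_force: 0.0
```

```bash
python3 -m crank '[[[0,0,0.04,0],[0,0,0.04,0],[0,0,0.04,0],[0,0,0,0]]]'
```

```text
clock: 15.1
eef_pos: [555.9, -128.7, -0.5]
tool_rot: [3.142, 0.0, 1.214]
force: [-0.8, 0.5, 1.0]
width: 0.4
gripper_force: 0.0
```

```bash
python3 -m crank '[[[0,0,0.04,0],[0,0,0.04,0],[0,0,0.04,0],[0,0,0,0]]]'
```

```text
clock: 15.43
eef_pos: [556.1, -128.6, -3.6]
tool_rot: [3.141, -0.0, 1.214]
force: [-0.2, -0.1, 1.1]
width: 0.1
gripper_force: 1.0
```

```bash
python3 -m crank '[[[0,0,0.04,0],[0,0,0,0]]]'
```

```text
clock: 15.6
eef_pos: [556.1, -128.6, -4.6]
tool_rot: [3.141, -0.0, 1.214]
force: [-0.2, -0.0, 2.0]
width: 0.2
gripper_force: 1.1
```

```bash
python3 -m crank '[[[0,0,0.04,0],[0,0,0,0]]]'
```

```text
clock: 15.77
eef_pos: [556.1, -128.7, -5.5]
tool_rot: [3.141, -0.0, 1.214]
force: [-0.7, 0.1, 4.0]
width: 0.2
gripper_force: 1.9
```

```bash
python3 -m crank '[[[0,0,0.02,0],[0,0,0,0]]]'
```

```text
clock: 15.93
eef_pos: [556.1, -128.6, -5.6]
tool_rot: [3.141, 0.0, 1.214]
force: [-1.0, -0.4, 7.7]
width: 0.2
gripper_force: 4.1
```

```bash
python3 -m crank '[[[0,0,-0.3,0],[0,0,-0.8,0],[0,0,-0.9,0],[0,0,-0.6,-1],[0,0,0,-1],[0,0,0,-1],[0,0,0,-1],[0,0,0,-0.4],[1,-0.3,0,0],[1,-0.3,0,0],[1,-0.3,0,0],[1,-0.17,0,0]]]'; python3 -m crank '[[[1,0,0,0],[1,0,0,0],[0.32,0,0,0],[0,0,0.4,0],[0,0,0.7,0],[0,0,0.7,0],[0,0,0.4,0],[0,0,0.1,0],[0,0,0,0],[0,0,0,0]]]'; python3 - <<'E'
from h import *
im=ctrl.get_image("scene")["img"][180:290,230:450,::-1]
cv2.imwrite("pics/m5.png",cv2.resize(im,(800,400),interpolation=cv2.INTER_CUBIC))
E
```

```text
clock: 16.93
eef_pos: [528.5, -27.7, 58.8]
tool_rot: [-3.14, -0.0, 1.564]
force: [-0.3, 0.3, -0.1]
width: -0.1
gripper_force: 0.0
clock: 17.77
eef_pos: [530.2, 28.8, 1.5]
tool_rot: [3.141, 0.0, 1.565]
force: [0.1, 1.0, 0.4]
width: -0.2
gripper_force: 0.0
```

View pics/m5.png

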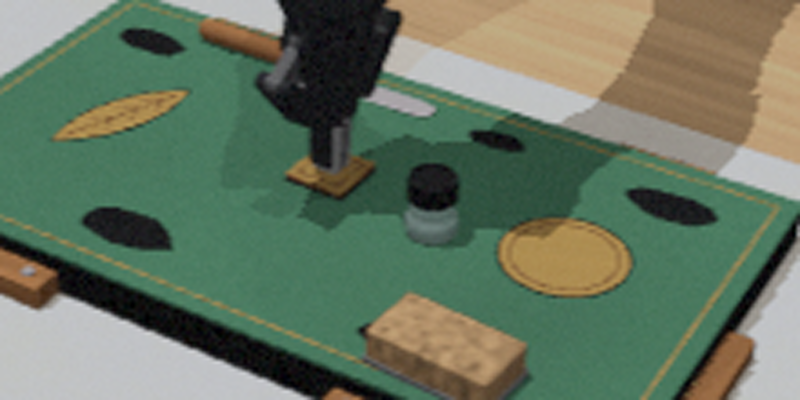

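In this crop the moon (565,257) and leaf (120,115) lie flush. The fingers stand over the still-proud seal (330,175), and everything else is untouched.

```bash
python3 -m crank '[[[0,0,0.04,0],[0,0,0.04,0],[0,0,0.04,0],[0,0,0.04,0],[0,0,0.04,0],[0,0,0,0]]]'
```

```text
clock: 18.32
eef_pos: [530.5, 29.6, -3.4]
tool_rot: [3.141, -0.0, 1.566]
force: [0.1, -0.8, 2.8]
width: -0.3
gripper_force: 1.5
```

```bash
python3 -m crank '[[[0,0,0.04,0],[0,0,0.04,0],[0,0,0,0]]]'
```

```text
clock: 18.57
eef_pos: [530.4, 29.6, -5.5]
tool_rot: [3.141, -0.0, 1.566]
force: [1.4, 0.6, 4.5]
width: -0.0
gripper_force: 1.7
```

```bash
python3 -m crank '[[[0,0,0.02,0],[0,0,0,0]]]'
```

```text
clock: 18.73
eef_pos: [530.5, 29.5, -5.6]
tool_rot: [3.141, 0.0, 1.566]
force: [-0.9, -1.1, 8.2]
width: -0.2
gripper_force: 4.1
```

Seal bottomed. I'll lift clear, check, and hand in.

```bash
python3 -m crank '[[[0,0,-0.3,0],[0,0,-0.8,0],[0,0,-1,0],[0,0,-1,0],[0,0,-1,0],[0,0,-0.5,0],[0,0,0,0],[0,0,0,0],[0,0,0,0]]]'; python3 - <<'E'
from h import *
im=ctrl.get_image("scene")["img"][160:300,170:490,::-1]
cv2.imwrite("pics/m6.png",cv2.resize(im,(800,350),interpolation=cv2.INTER_CUBIC))
E
```

```text
clock: 19.48
eef_pos: [529.0, 29.3, 108.0]
tool_rot: [-3.14, 0.0, 1.566]
force: [-0.2, -0.3, -0.1]
width: 0.1
gripper_force: 0.0
```

View pics/m6.png

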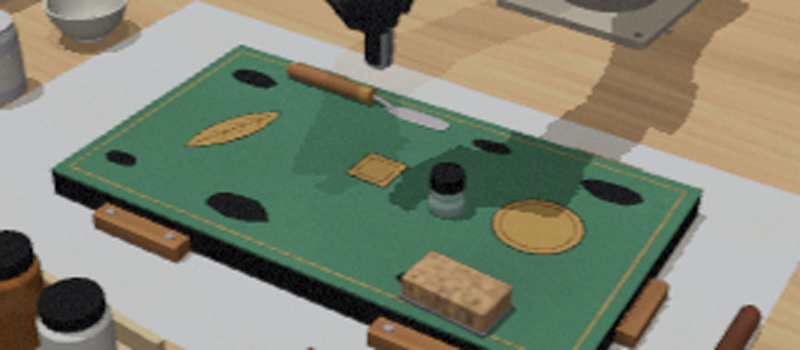

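All three inlays, at crop positions (540,227), (232,128) and (378,170), lie flush. The loose things are in place and the robot is clear.

```bash
python3 -c "
from cell import ctrl
print(ctrl.finish_job())"
```

```text
the job is handed in; nothing more can be done
None
```

I pressed the moon, the leaf and then the seal down until each one bottomed flush, with at most about 14 N measured and nothing else visibly moved, and handed the job in at about 19.5 s; no verdict came back.

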